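# Secure the press nest's retaining pin with its spring cotter

### The arm

A 7-joint arm with a two-finger parallel gripper is mounted at the origin on the work surface. World frame = base frame: x ahead of the robot, y to its left, z up, the work surface at z = 0. Lengths are in m, angles in rad, forces in N, time in s.
With the tool pointing down it reaches from about 0.425 to 0.825 m from the base axis. Payload 3.6 kg.
Tool frame: the origin (TCP) lies between the finger pads; the fingertips stand 25 mm ahead of it and the grasp point (between the pads) lies 6 mm ahead of it; x points along the fingers, z is the direction in which the jaws open and shut, and the axes are right-handed (so a half turn about x gives the same grasp; the last joint's range is limited). The gripper opens to 93 mm and grips with 3 to 60 N. Pads are 15 mm wide; open, the fingers measure 128 mm over their backs; the gripper's body (75 mm by 188 mm) begins 65 mm behind the grasp point.
Start: joints at [-1.288, 0.615, -0.013, 1.423, 0.008, 1.103, -0.04], TCP at [0.198, 0.619, 0.244] pointing down, gripper open.
Joint ranges: [-3.12, 3.12], [-0.3, 2.06], [-1.34, 1.32], [0.26, 2.42], [-1.36, 4.5], [0.01, 1.98], [-2.84, 2.84]. Speed limits (rad/s): [2.79, 2.79, 3.14, 3.14, 3.14, 3.14, 3.14].

### API

Orientations are given as [roll, pitch, yaw] about the fixed x, y, z axes, in that order (R = Rz(yaw) Ry(pitch) Rx(roll)).
In Python, from station import env gives the robot as it stands. The module is installed in compiled form; this text tells all that it offers.
- The arm moves only by the tool send_rows, never from a script. Its argument "motion" is text: rows parted by semicolons, each of 7 numbers parted by spaces: the shift along the world's x, y, z in units of 40 mm (1.0 is 40 mm), then the turn, a rotation vector about the world's x, y, z in units of 10 degrees (1.0 is 10 degrees), then the opening, from 0 (shut) to 1 (fully open). A call has 1 to 10 rows; each row shifts and turns the commanded pose from where the row before left it; what a row does not reach is not made up. A row lasts 1/8 s, in which the tool goes at most 62.5 mm and 10.7 degrees, less where a joint would pass 70% of its speed; a pose out of reach is approached as far as the arm can. A call is refused whole if a number of a shift passes 1 or a number of a turn 1, either way. A call with a gripper value outside its range is refused whole. The fingers move at their own pace and stop on an object; "squeeze" is the grip in N (left out, the last holds). Time passes only in rows, so rows that do not move let the fingers close. It gives the time, the measured TCP pose, the force and the opening at its end, in the units of the state.
- env.state(): the state, without advancing time (a new reading comes with each control period).
- env.read_camera(name): name is "scene" or "top"; returns (picture, depth): 480x640x3 uint8, red, green, blue; 480x640 float32, m along the optical axis (not along the pixel's ray), 0 where there is no reading.
- env.camera_params(name): a dict with "vfov" (degrees; the focal length in pixels is half the picture's height over the tangent of half this angle, whatever the lens; pixels are square), "cx", "cy" (the principal point, pixels), "R" (3x3) and "t" (3): a world point X has camera coordinates R X + t. Camera axes: x right, y down, z forward; pixel columns grow to the right and rows downward; lengths in m; the calibration is good to about 2 mm. A picture is of the moment at which its call begins. camera_params takes no time and is no camera call.
- env.hand_in(): hands the job in, once; it reports no verdict.
The state is a dict: "clock": time; "q": joint angles; "qd": joint speeds; "joint_efforts": joint torques, N m; "tool_pos": TCP position; "ee_rot": TCP orientation; "force": force on the tool from outside, world axes, zero at the start; "ft_torque": the same for the moment, N m; "grip_width": opening from 0.0 (shut) to 1.0 (fully open).
Only numpy, scipy, OpenCV 4.12 (cv2) and the standard library are available. Lean on these libraries where they do the work, as an engineer would, in place of code of your own. Each camera call takes 0.05 s, during which the arm holds its last target. There are 200 camera calls.

### The job

Take the orange-headed spring cotter (the one with the sprung bow beside its straight leg) from the rack and push its straight leg down through the cross hole of the press nest's retaining pin, fully home, so that the bow snaps over the side of the pin and the head comes down onto it; then let go. Leave the blue plain pin standing in the rack.

Things in the scene. Friction and masses are not known exactly. Their poses are not given: they have to be found in the camera images.
- cotter_grip (a point): Centre of the cotter's orange head, 32 (x) x 44 (y) x 40 mm (z up), 0.1 kg, standing on a 72 mm high grey rack in one of 3 slots 90 mm apart along x; like heads, blue and black, in the others. Below: straight leg to 79 mm under this point (pointed, 7 mm thick, 11 in its upper half), and bow on the +y side. Grasp across x from above, lift over 70 mm. Cotter x goes along the pin, either way round.
- bow (a joint): Opening of the cotter's sprung wire bow (6 mm wire, in the y-z plane, from 14 to 27 mm beside the leg, ending 76 mm under cotter_grip), rad: 0 at rest, positive when spread away from the leg; peaks near 0.17 as it rides over the pin's side (push under 20 N) and falls back below 0.1 when snapped over.
- cross_hole (a point): Centre of the vertical cross hole in the fixed level steel pin (36 mm diameter, along this y), 85 mm above the table. Hole 16 mm wide in x (chamfered at its top), 20 mm in y, right through. Free end 34 mm to -y; at +y a lug from 70 mm, 110 mm above the table, then the press nest. Cotter home: its head rests on the pin, cotter_grip 38 mm above this point.
- plain_pin_grip (a point): Centre of the blue head (32 x 44 x 40 mm, this point 92 mm above the table, like cotter_grip at the start) of a plain pin with a straight leg and no bow, standing in another slot of the rack. Not to be used.
Not all that is in view belongs to the job. Of the things that look like the part that bears cotter_grip, the largest one is meant.

How it is judged:
At the end, for the whole second after the job is handed in: The cotter's leg is through the cross hole: the head's centre is within 18 mm sideways of the hole and 25 to 46 mm above its centre (38 when home), the cotter stands within 20 degrees of upright, and the bow has snapped over and closed again (below 0.1 rad) (z of cotter_grip in the frame of cross_hole between 0.025 and 0.046 m and horizontal distance between cotter_grip and cross_hole below 0.018 m and angle between cotter_grip's own z axis and vertical below 0.35 rad and value of joint bow below 0.1 rad); the robot touches nothing.
It fails at once if the blue plain pin is taken or knocked out of its place in the rack (moved more than 40 mm) (distance of plain_pin_grip from where it was at the start of the episode above 0.04 m).
It also fails if it takes over 43 s, if anything falls off the work surface, if the arm or the gripper's body presses on something with over 40 N, if the wrist force passes 120 N, or if a joint passes its speed limit or range.

## Working session

There is one attempt and no reset: what is moved stays moved. The work goes in short steps, Python scripts to look and compute and a tool call to move; the robot and the scene stay as the last step left them, time stands still between calls to the robot, and variables do not carry over. Pictures are saved under pics/ and viewed, about 8 in all and at most 12, crops included, and the job is handed in when it is done.

Besides the shell and the picture viewer there is one more tool, called after "Request:" as a command line: name --argument value ..., lists and objects as JSON in quotes. send_rows: Moves the arm, as the interface text tells. Its arguments: {"type":"object","properties":{"motion":{"type":"string"},"squeeze":{"type":"number"}},"required":["motion"]}

```bash
mkdir -p pics
cat > h.py <<'E'
import numpy as np, cv2
from station import env
def K(n):
    p=env.camera_params(n); f=240/np.tan(np.radians(p["vfov"])/2); return p,f
def pts(n,d):
    p,f=K(n); v,u=np.mgrid[:480,:640]
    c=np.stack([(u-p["cx"])*d/f,(v-p["cy"])*d/f,d],-1)
    return (c-np.array(p["t"]))@np.array(p["R"])
def ray(n,u,v,z):
    p,f=K(n); R=np.array(p["R"]);o=-R.T@np.array(p["t"]); w=R.T@np.array([(u-p["cx"])/f,(v-p["cy"])/f,1])
    return o+w*(z-o[2])/w[2]
E
python3 - <<'E'
from h import *
print(env.state())
for n in("scene","top"):
    im,d=env.read_camera(n); print(n,{k:(np.round(v,3).tolist()) for k,v in env.camera_params(n).items() if not isinstance(v,str)})
    cv2.imwrite(f"pics/{n}0.png",im[:,:,::-1]); np.savez(f"{n}0.npz",im=im,d=d)
E
```

```text
{'clock': 0.0, 'q': array([-1.28751427,  0.61588146, -0.01259267,  1.4249123 ,  0.00813835,
        1.10339163, -0.04040906]), 'qd': array([-2.68766392e-04, -3.60343263e-04,  2.25458495e-04,  2.50120934e-05,
       -3.09154805e-04, -1.54709663e-04, -8.87766599e-04]), 'joint_efforts': array([-2.09435179e-04, -4.58938408e+01,  2.09031128e-01, -1.65743798e+01,
       -6.10904396e-02,  2.05524423e-02,  2.33231503e-04]), 'tool_pos': array([0.19794164, 0.61835581, 0.24250124]), 'ee_rot': array([-3.10838388,  1.56825434, -1.84731409]), 'force': array([0.70508938, 0.4116911 , 0.34263378]), 'ft_torque': array([-0.03236281,  0.03848728,  0.00494605]), 'grip_width': 0.9993213503890853}
scene {'vfov': 50.086, 'cx': 320.298, 'cy': 244.174, 'R': [[-0.375, 0.927, -0.01], [0.51, 0.197, -0.837], [-0.774, -0.319, -0.547]], 't': [0.277, -0.177, 1.299]}
top {'vfov': 46.887, 'cx': 321.368, 'cy': 241.949, 'R': [[0.078, -0.997, 0.003], [-0.969, -0.077, -0.233], [0.233, 0.015, -0.972]], 't': [-0.129, 0.521, 0.76]}
```

View pics/scene0.png

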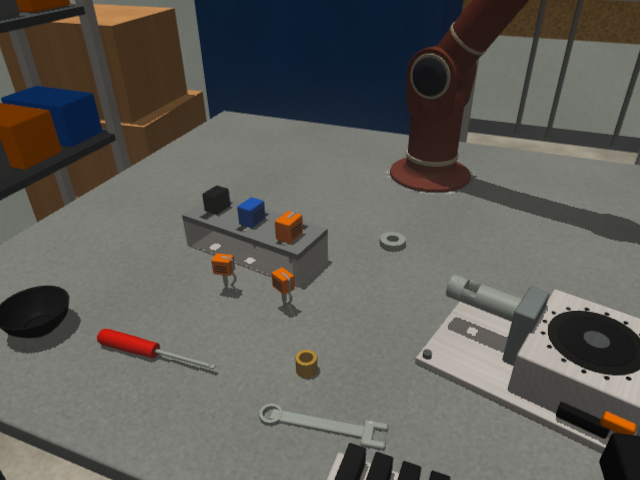

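View pics/top0.png

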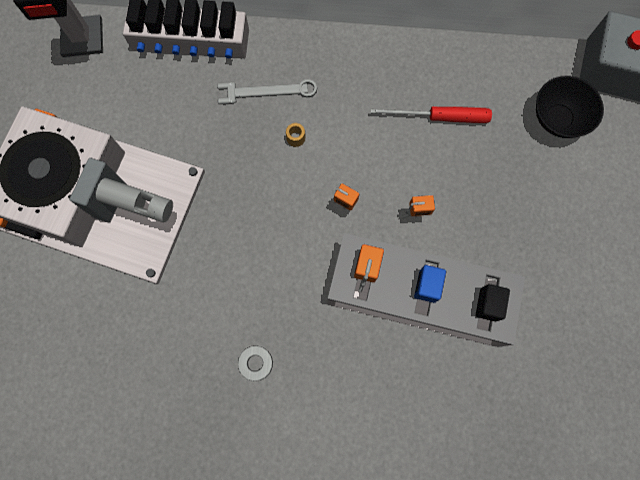

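The views show the orange-headed cotter in the rack at top-view px (370,262), with its bow on the image-down side at (358,293). The blue pin is at (431,283) and the black one at (493,302). The two smaller orange pins on the table are decoys. The retaining pin runs from its lug at (95,185) to its free end at (165,208), with the hole near (145,200).

Run:
```python
from h import *
D=np.load("top0.npz"); im,d=D["im"],D["d"]; P=pts("top",d)
hsv=cv2.cvtColor(im,cv2.COLOR_RGB2HSV)
for nm,lo,hi in(("or",(5,150,90),(20,255,255)),("bl",(105,150,60),(125,255,255)),("bk",(0,0,0),(180,255,45))):
    m=(cv2.inRange(hsv,lo,hi)>0)&(abs(P[...,2]-.112)<.006); m[:, :320]=0
    p=P[m]; 
    r=cv2.minAreaRect((p[:,:2]*1000).astype(np.float32)); print(nm,m.sum(),p.mean(0).round(4),np.round(r[0],1),np.round(r[1],1),round(r[2],1),np.median(p[:,2]).round(4))
m=(P[...,2]>.088)&(P[...,2]<.108)&(d>0); m[:170]=0; m[230:]=0; m[:,:100]=0; m[:,185:]=0
p=P[m]; r=cv2.minAreaRect((p[:,:2]*1000).astype(np.float32)); print("pin",m.sum(),p.mean(0).round(4),[np.round(x,1) for x in r],p[:,2].max())
print("nest z",[P[v,u].round(3).tolist() for u,v in((40,168),(95,180),(60,220),(110,150))])
c=im[150:240,60:200,::-1]; c=cv2.resize(c,None,fx=5,fy=5,interpolation=cv2.INTER_CUBIC); cv2.imwrite("pics/pin.png",c)
S=np.load("scene0.npz"); a=cv2.resize(S["im"][255:335,420:540,::-1],None,fx=6,fy=6,interpolation=cv2.INTER_CUBIC); cv2.imwrite("pics/pins.png",a)
```

```text
or 609 [ 0.4971 -0.1566  0.1109] [ 496.5 -156.6] [31.5 42.8] 80.8 0.111
bl 704 [ 0.4737 -0.2431  0.1109] [ 474.2 -243.4] [31.6 43.1] 80.4 0.1109
bk 724 [ 0.4543 -0.3306  0.1107] [ 454.9 -331.5] [31.9 43.6] 81.7 0.1108
pin 1627 [0.5655 0.1903 0.0981] [array([568. , 190.1]), array([108.4,  45.9]), np.float64(71.2)] 0.1078494921096617
nest z [[0.603, 0.337, 0.087], [0.583, 0.242, 0.111], [0.528, 0.296, 0.081], [0.649, 0.249, 0.063]]
```

View pics/pin.png

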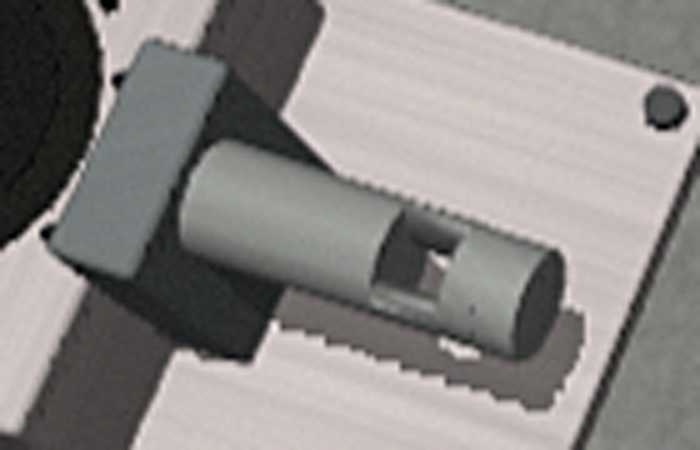

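The pin crop shows the hole rim corners at about (405,208), (468,235), (438,303) and (372,290) in crop pixels. The lug is on the left and the free end on the right.

Run:
```python
from h import *
from scipy.optimize import least_squares
D=np.load("top0.npz"); P=pts("top",D["d"])
m=(P[...,2]>.088)&(P[...,2]<.106); m[:170]=0; m[230:]=0; m[:,:105]=0; m[:,185:]=0
p=P[m]; sel=np.ones(len(p),bool)
for _ in range(4):
    q=p[sel]
    def res(x,q=q): a=x[0]; s=-(q[:,0]-.565)*np.sin(a)+(q[:,1]-.19)*np.cos(a)-x[1]; return np.hypot(s,q[:,2]-x[2])-.018
    r=least_squares(res,[np.radians(71),0,.085],loss="soft_l1",f_scale=.001)
    sel=abs(res(r.x,p))<.0015
a,o,z=r.x; dirv=np.array([np.cos(a),np.sin(a)]); n=np.array([-np.sin(a),np.cos(a)]); b=np.array([.565,.19])+o*n
t=(p[sel][:,:2]-b)@dirv
print("axis",np.degrees(a),b,z,sel.sum()); print("t end",np.percentile(t,[0,.5,1,2]))
print(np.histogram(t,bins=np.arange(-.08,.08,.004)))
print("hole from end",b+dirv*(t.min()+.034))
c=[ray("top",60+u/5,150+v/5,.1) for u,v in((405,208),(468,235),(438,303),(372,290))]
c=np.array(c); print(((c[:,:2]-b)@dirv).round(4),((c[:,:2]-b)@n).round(4),c.mean(0))
h=c.mean(0)[:2]; print("hole rim on axis",b+dirv*((h-b)@dirv))
```

```text
axis 75.8174137498565 [0.56631974 0.18966648] 0.08450028169664911 1064
t end [-0.0527082  -0.05145171 -0.05099855 -0.05039889]
(array([ 0,  0,  0,  0,  0,  0,  1, 51, 53, 49, 57, 49, 40, 26, 21, 15, 23,
       23, 51, 52, 52, 56, 46, 62, 46, 49, 54, 49, 54, 43, 24, 11,  4,  3,
        0,  0,  0,  0,  0]), array([-8.0000000e-02, -7.6000000e-02, -7.2000000e-02, -6.8000000e-02,
       -6.4000000e-02, -6.0000000e-02, -5.6000000e-02, -5.2000000e-02,
       -4.8000000e-02, -4.4000000e-02, -4.0000000e-02, -3.6000000e-02,
       -3.2000000e-02, -2.8000000e-02, -2.4000000e-02, -2.0000000e-02,
       -1.6000000e-02, -1.2000000e-02, -8.0000000e-03, -4.0000000e-03,
        6.9388939e-17,  4.0000000e-03,  8.0000000e-03,  1.2000000e-02,
        1.6000000e-02,  2.0000000e-02,  2.4000000e-02,  2.8000000e-02,
        3.2000000e-02,  3.6000000e-02,  4.0000000e-02,  4.4000000e-02,
        4.8000000e-02,  5.2000000e-02,  5.6000000e-02,  6.0000000e-02,
        6.4000000e-02,  6.8000000e-02,  7.2000000e-02,  7.6000000e-02]))
hole from end [0.561736  0.1715285]
[-0.0098 -0.0301 -0.0299 -0.0105] [-0.0109 -0.0091  0.0125  0.015 ] [0.55957973 0.17065477 0.1       ]
hole rim on axis [0.561399   0.17019501]
```

```bash
cat >> h.py <<'E'
from scipy.spatial.transform import Rotation as Ro
def show():
    s=env.state(); R=Ro.from_euler("xyz",s["ee_rot"]).as_matrix()
    print("t",round(s["clock"],2),"tcp",s["tool_pos"].round(4),"x",R[:,0].round(3),"jaw",R[:,2].round(3),"yaw",np.degrees(np.arctan2(R[1,2],R[0,2])).round(2),"F",s["force"].round(1),"g",round(s["grip_width"],3),"q",s["q"].round(2))
    return s,R
def go(s,R,xyz,yaw):
    """total shift (40mm units) and turn (10deg units) to point tool down at xyz with jaw at yaw (deg, mod 180)"""
    best=None
    for y in(yaw,yaw+180):
        z=np.array([np.cos(np.radians(y)),np.sin(np.radians(y)),0]); x=np.array([0,0,-1.]); G=np.stack([x,np.cross(z,x),z],1)
        rv=np.degrees(Ro.from_matrix(G@R.T).as_rotvec())/10
        if best is None or np.linalg.norm(rv)<np.linalg.norm(best): best=rv
    print("shift",((np.array(xyz)-s["tool_pos"])/.04).round(3),"turn",best.round(3))
E
python3 - <<'E'
from h import *
s,R=show(); go(s,R,[.497,-.157,.19],78)
D=np.load("top0.npz"); im,d=D["im"],D["d"]; P=pts("top",d); hsv=cv2.cvtColor(im,cv2.COLOR_RGB2HSV)
# rack top-plane long edge direction
m=((abs(P[...,2]-.072)<.005)).astype(np.uint8); m[:230]=0; m[:,:320]=0
p=P[m>0]; print("rack",cv2.minAreaRect((p[:,:2]*1000).astype(np.float32)))
for nm,lo,hi in(("or",(5,150,90),(20,255,255)),("bl",(105,150,60),(125,255,255))):
    m=(cv2.inRange(hsv,lo,hi)>0)&(abs(P[...,2]-.112)<.006); m[:, :320]=0
    c=max(cv2.findContours(m.astype(np.uint8),0,1)[0],key=cv2.contourArea)[:,0]
    w=np.array([ray("top",u,v,.112)[:2] for u,v in c])*1000
    print(nm,cv2.minAreaRect(w.astype(np.float32)))
E
```

```text
t 0.1 tcp [0.1979 0.6184 0.2426] x [-0.001 -0.002 -1.   ] jaw [ 0.305  0.952 -0.002] yaw 72.26 F [-0.5 -0.8 -0.5] g 1.0 q [-1.29  0.62 -0.01  1.42  0.01  1.1  -0.04]
shift [  7.476 -19.386  -1.315] turn [ 0.013 -0.003  0.574]
rack ((473.475830078125, -244.29519653320312), (270.7921447753906, 101.07585144042969), 80.5043716430664)
or ((495.9859619140625, -156.27857971191406), (31.30055809020996, 42.590293884277344), 80.38643646240234)
bl ((473.8846130371094, -242.9656982421875), (31.586843490600586, 43.71923828125), 80.49504089355469)
```

Request:
send_rows --motion "0.93 -1 0 0 0 0.1 0.6; 0.93 -1 0 0 0 0.1 0.6; 0.93 -1 0 0 0 0.1 0.6; 0.93 -1 0 0 0 0.1 0.6; 0.93 -1 0 0 0 0.1 0.6; 0.93 -1 0 0 0 0.1 0.6; 0.93 -1 0 0 0 0.1 0.6; 0.93 -1 0 0 0 0.07 0.6; 0 -1 0 0 0 0 0.6; 0 -1 0 0 0 0 0.6" --squeeze 30

```text
clock: 1.35
tool_pos: [0.4958, 0.2172, 0.243]
ee_rot: [2.356, 1.57, -2.533]
force: [0.4, 0.1, 0.2]
grip_width: 0.598
```

Request:
send_rows --motion "0 -1 0 0 0 0 0.6; 0 -1 0 0 0 0 0.6; 0 -1 0 0 0 0 0.6; 0 -1 0 0 0 0 0.6; 0 -1 0 0 0 0 0.6; 0 -1 0 0 0 0 0.6; 0 -1 0 0 0 0 0.6; 0 -1 -0.5 0 0 0 0.6; 0 -1 -0.5 0 0 0 0.6; 0 0 0 0 0 0 0.6"

```text
clock: 2.6
tool_pos: [0.4938, -0.1448, 0.2019]
ee_rot: [2.031, 1.566, -2.864]
force: [0.2, 1.1, -0.2]
grip_width: 0.598
```

Run:
```python
from h import *
s,R=show(); go(s,R,[.4965,-.1565,.15],80);go(s,R,[.4965,-.1565,.103],80)
im,d=env.read_camera("scene"); P=pts("scene",d); cv2.imwrite("pics/s1.png",cv2.resize(im[120:330,120:400,::-1],None,fx=2.5,fy=2.5))
```

```text
t 2.6 tcp [ 0.4938 -0.1448  0.2019] x [-0.004 -0.001 -1.   ] jaw [ 0.182  0.983 -0.002] yaw 79.54 F [ 0.2  1.1 -0.2] g 0.598 q [ 0.21  0.46  0.05  1.86 -0.03  0.82  1.66]
shift [ 0.068 -0.293 -1.297] turn [ 0.007 -0.026  0.046]
shift [ 0.068 -0.293 -2.472] turn [ 0.007 -0.026  0.046]
```

View pics/s1.png

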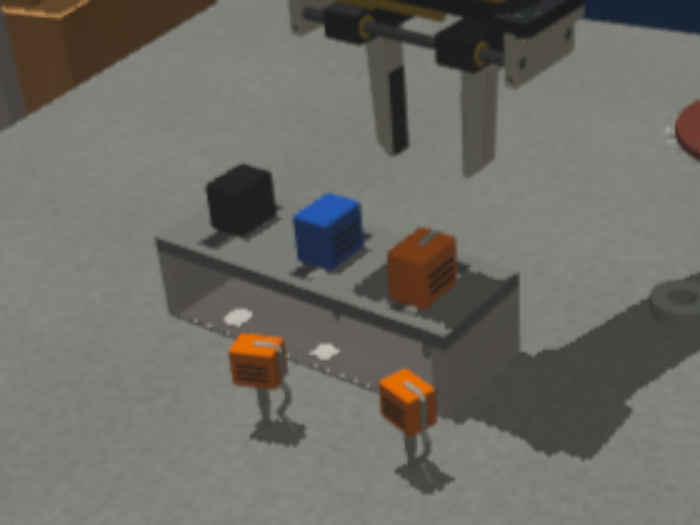

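The gripper hangs above the orange head (crop px 422,265), jaws lined up with the rack row and clear of the blue head. Now down to grasp height.

Request:
send_rows --motion "0.07 -0.29 -0.4 0 0 0.05 0.6; 0 0 -0.5 0 0 0 0.6; 0 0 -0.4 0 0 0 0.6; 0 0 0 0 0 0 0.6; 0 0 0 0 0 0 0.6"

```text
clock: 3.28
tool_pos: [0.4991, -0.1522, 0.1519]
ee_rot: [-1.488, 1.57, -0.083]
force: [0.5, 0.5, -1.1]
grip_width: 0.596
```

Run:
```python
from h import *
s,R=show(); go(s,R,[.4965,-.1565,.103],80)
```

```text
t 3.27 tcp [ 0.4991 -0.1522  0.1519] x [ 0.001 -0.    -1.   ] jaw [0.165 0.986 0.   ] yaw 80.52 F [ 0.5  0.5 -1.1] g 0.596 q [ 0.23  0.53  0.04  1.9  -0.03  0.7   1.69]
shift [-0.065 -0.108 -1.224] turn [ 0.     0.005 -0.052]
```

Request:
send_rows --motion "-0.06 -0.1 -0.4 0 0 0 0.6; 0 0 -0.4 0 0 0 0.6; 0 0 -0.42 0 0 0 0.6; 0 0 0 0 0 0 0.6; 0 0 0 0 0 0 0.1; 0 0 0 0 0 0 0.1; 0 0 0 0 0 0 0.1; 0 0 0 0 0 0 0.1; 0 0 0 0 0 0 0.1"

```text
clock: 4.4
tool_pos: [0.4965, -0.1567, 0.1035]
ee_rot: [-1.743, 1.57, -0.339]
force: [-0.7, -0.9, 5.4]
grip_width: 0.347
```

Run:
```python
from h import *
show()
```

```text
t 4.4 tcp [ 0.4965 -0.1567  0.1035] x [ 0.001 -0.    -1.   ] jaw [ 0.166  0.986 -0.   ] yaw 80.45 F [-0.7 -0.9  5.4] g 0.347 q [ 0.24  0.61  0.03  1.95 -0.03  0.58  1.7 ]
```

Request:
send_rows --motion "0 0 0.4 0 0 0 0.1; 0 0 0.7 0 0 0 0.1; 0 0 0.9 0 0 0 0.1; 0 0 0.9 0 0 0 0.1; 0 0 0.3 0 0 0 0.1; 0.2 0.5 0 0 0 0 0.1; 0.2 0.9 0 0 0 -0.1 0.1; 0.2 0.9 0 0 0 -0.1 0.1; 0.2 0.9 0 0 0 -0.1 0.1; 0.2 0.9 0 0 0 -0.1 0.1" --squeeze 40

```text
clock: 5.65
tool_pos: [0.5353, 0.0086, 0.2291]
ee_rot: [1.886, 1.567, -3.063]
force: [0.3, 0.2, -1.6]
grip_width: 0.342
```

Request:
send_rows --motion "0.2 0.9 0 0 0 -0.06 0.1; 0.2 0.9 0 0 0 0 0.1; 0.2 0.9 0 0 0 0 0.1; 0 0.7 0 0 0 0 0.1; 0 0.4 0 0 0 0 0.1; 0 0.2 0 0 0 0 0.1; 0 0 0 0 0 0 0.1; 0 0 0 0 0 0 0.1; 0 0 0 0 0 0 0.1"

```text
clock: 6.78
tool_pos: [0.5603, 0.1662, 0.231]
ee_rot: [-2.554, 1.57, -1.232]
force: [-0.2, -0.4, -1.0]
grip_width: 0.34
```

Run:
```python
from h import *
s,R=show(); go(s,R,[.5612,.1707,.225],75.8)
for n,(a,b,c,e) in(("scene",(170,340,400,600)),("top",(130,260,60,240))):
    im,d=env.read_camera(n); np.savez(n+"1.npz",im=im,d=d)
    cv2.imwrite(f"pics/{n}2.png",cv2.resize(im[a:b,c:e,::-1],None,fx=3.5,fy=3.5,interpolation=cv2.INTER_CUBIC))
    P=pts(n,d); hsv=cv2.cvtColor(im,cv2.COLOR_RGB2HSV); m=(cv2.inRange(hsv,(5,140,60),(20,255,255))>0)&(P[...,2]>.15)&(P[...,2]<.26)
    p=P[m]; print(n,len(p), p.min(0) if len(p) else 0,p.max(0) if len(p) else 0,p.mean(0) if len(p) else 0)
```

```text
t 6.78 tcp [0.5603 0.1662 0.231 ] x [ 0.    -0.001 -1.   ] jaw [ 0.246  0.969 -0.001] yaw 75.74 F [-0.2 -0.4 -1. ] g 0.34 q [-0.35  0.52  0.04  1.64 -0.02  0.98  1.02]
shift [ 0.021  0.113 -0.149] turn [0.003 0.001 0.006]
scene 5612 [-0.95202064 -1.64795554  0.15001771] [0.58690781 0.49629154 0.25993404] [-0.24579144 -0.83562598  0.21692252]
top 101 [0.5359991  0.15381433 0.20024151] [0.54561611 0.1841251  0.23115473] [0.53913398 0.15963092 0.21396644]
```

View pics/scene2.png

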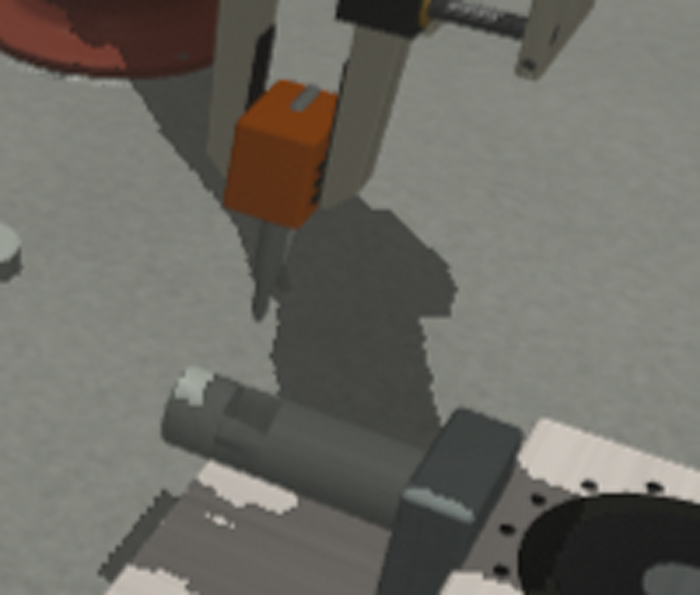

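View pics/top2.png

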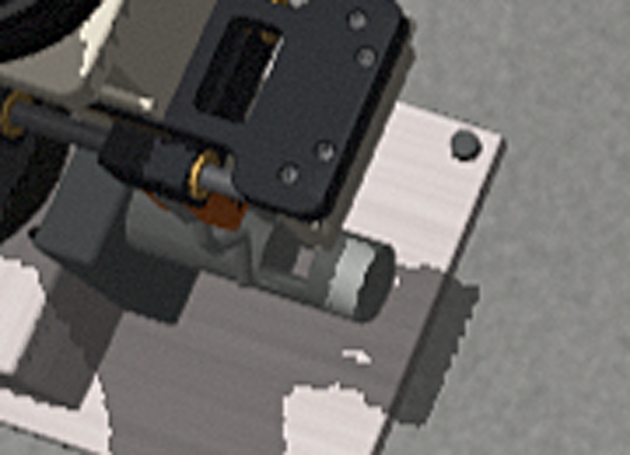

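The scene crop shows the head held upright between the pads, with the leg tip at crop (260,318) and the bow on the far side. The hole is below it at crop (250,407). The top view is mostly hidden by the gripper.

Run:
```python
from h import *
s,R=show(); tcp=s["tool_pos"]
S=np.load("scene1.npz"); im,d=S["im"],S["d"]; P=pts("scene",d)
a=np.radians(75.8); dr=np.array([np.cos(a),np.sin(a)]); n=np.array([np.sin(a),-np.cos(a)])  # dr along pin/jaw, n ~ +x
def rel(p,c): q=p[:,:2]-c; return np.c_[q@dr,q@n,p[:,2]]
hsv=cv2.cvtColor(im,cv2.COLOR_RGB2HSV)
m=(cv2.inRange(hsv,(5,140,60),(20,255,255))>0); b=np.zeros_like(m); b[190:240,455:505]=1; m&=b
p=rel(P[m],tcp[:2]); p=p[(abs(p)<.3).all(1)]
f=p[(p[:,1]>.015)&(p[:,2]<.228)]; print("front face n (expect 22):",np.percentile(f[:,1],[10,50,90]).round(4),"slope dn/dz",np.polyfit(f[:,2],f[:,1],1)[0],"dn/dj",np.polyfit(f[:,0],f[:,1],1)[0])
print("z range",np.percentile(p[:,2],[0.5,50,99.5]),"jaw",np.percentile(f[:,0],[1,99]))
t=p[p[:,1]<.012]; print("top z",np.median(t[:,2]))
L=P[236:262,468:482].reshape(-1,3); q=rel(L,tcp[:2]); k=(abs(q[:,0])<.02)&(abs(q[:,1])<.03)&(q[:,2]>.12)
q=q[k]
for z in np.arange(.135,.2,.01):
    w=q[abs(q[:,2]-z)<.005]; print(z.round(3),len(w),np.median(w,0).round(4) if len(w) else "", (w.min(0).round(4),w.max(0).round(4)) if len(w) else "")
# hole in scene0 with scene rays
c=np.array([ray("scene",400+u/3.5,170+v/3.5,.1) for u,v in((240,385),(283,405),(262,430),(218,412))]); print("hole scene",c.mean(0))
# pin axis from scene0 depth
from scipy.optimize import least_squares
P0=pts("scene",np.load("scene0.npz")["d"]); g=P0[270:325,440:525].reshape(-1,3); h=np.array([.5612,.1707]); g=g[(g[:,2]>.08)&(g[:,2]<.106)]; r=rel(g,h); r=r[(r[:,0]>-.036)&(r[:,0]<.06)&(abs(r[:,1])<.025)]
k=np.ones(len(r),bool)
for _ in range(3):
    F=lambda x,r=r[k]:np.hypot(r[:,1]-x[0]-x[2]*r[:,0],r[:,2]-x[1])-.018
    o=least_squares(F,[0,.085,0],loss="soft_l1",f_scale=.001).x; k=abs(F(o,r))<.002
print("pin axis in scene rel to h (n,z,slope):",o.round(4),k.sum(),"end",np.percentile(r[k][:,0],[0,1,2]))
```

```text
t 6.88 tcp [0.5603 0.1667 0.231 ] x [ 0. -0. -1.] jaw [ 0.246  0.969 -0.   ] yaw 75.79 F [-0.4  0.1 -1.3] g 0.341 q [-0.35  0.52  0.03  1.64 -0.02  0.98  1.02]
front face n (expect 22): [0.0204 0.0221 0.0234] slope dn/dz 0.0052405874128570555 dn/dj -0.03500810524141289
z range [0.20112287 0.22862808 0.23956564] jaw [-0.01616802  0.01504377]
top z 0.23834155967893864
0.135 1 [-0.0015 -0.0261  0.1396] (array([-0.0015, -0.0261,  0.1396]), array([-0.0015, -0.0261,  0.1396]))
0.145 33 [-0.0003  0.0018  0.146 ] (array([-0.0036, -0.0253,  0.1407]), array([0.0024, 0.0047, 0.1499]))
0.155 35 [0.0003 0.003  0.1552] (array([-0.0037, -0.0195,  0.1501]), array([0.0027, 0.0058, 0.1597]))
0.165 41 [0.0007 0.0042 0.1657] (array([-0.0051, -0.0154,  0.1612]), array([0.0046, 0.0067, 0.1698]))
0.175 48 [0.0005 0.0048 0.1746] (array([-0.0053, -0.0007,  0.1701]), array([0.0045, 0.0074, 0.18  ]))
0.185 32 [0.0008 0.0045 0.1832] (array([-0.0055,  0.0016,  0.18  ]), array([0.0044, 0.008 , 0.1872]))
0.195 0  
hole scene [0.56634411 0.17005246 0.1       ]
pin axis in scene rel to h (n,z,slope): [-0.0008  0.0839  0.0006] 1193 end [-0.03281192 -0.03164323 -0.03058277]
```

Request:
send_rows --motion "0.02 0.11 0 0 0 0 0.1; 0 0 -0.2 0 0 0 0.1; 0 0 -0.3 0 0 0 0.1; 0 0 -0.3 0 0 0 0.1; 0 0 -0.2 0 0 0 0.1; 0 0 -0.2 0 0 0 0.1; 0 0 0 0 0 0 0.1; 0 0 0 0 0 0 0.1"

```text
clock: 7.88
tool_pos: [0.5612, 0.1719, 0.1831]
ee_rot: [-1.099, 1.57, 0.224]
force: [0.3, -0.4, -0.6]
grip_width: 0.343
```

Run:
```python
from h import *
s,R=show(); go(s,R,[.5609,.171,.134],75.8)
im,d=env.read_camera("scene"); cv2.imwrite("pics/s3.png",cv2.resize(im[190:320,430:560,::-1],None,fx=4.5,fy=4.5,interpolation=cv2.INTER_CUBIC))
```

```text
t 7.88 tcp [0.5612 0.1719 0.1831] x [ 0.001  0.    -1.   ] jaw [0.244 0.97  0.   ] yaw 75.85 F [ 0.3 -0.4 -0.6] g 0.343 q [-0.35  0.58  0.03  1.69 -0.02  0.87  1.01]
shift [-0.008 -0.022 -1.228] turn [-0.001  0.004 -0.005]
```

View pics/s3.png

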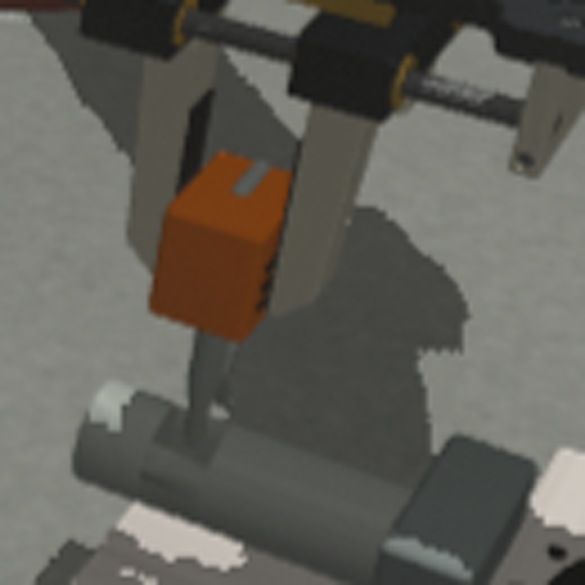

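The leg tip is entering the hole at crop (198,440), and there is no contact force. I'll push on down.

Request:
send_rows --motion "0 -0.02 -0.2 0 0 0 0.1; 0 0 -0.2 0 0 0 0.1; 0 0 -0.2 0 0 0 0.1; 0 0 -0.1 0 0 0 0.1; 0 0 0 0 0 0 0.1"

```text
clock: 8.55
tool_pos: [0.5585, 0.1713, 0.153]
ee_rot: [1.952, 1.565, -3.007]
force: [-4.5, 1.6, -4.7]
grip_width: 0.343
```

Request:
send_rows --motion "0 0 -0.15 0 0 0 0.1; 0 0 -0.15 0 0 0 0.1; 0 0 -0.1 0 0 0 0.1; 0 0 0 0 0 0 0.1"

```text
clock: 9.05
tool_pos: [0.5615, 0.1707, 0.1383]
ee_rot: [-1.813, 1.57, -0.49]
force: [-1.0, 1.1, -5.4]
grip_width: 0.342
```

Run:
```python
from h import *
s,R=show(); go(s,R,[.5609,.171,.134],75.8)
```

```text
t 9.05 tcp [0.5615 0.1707 0.1383] x [ 0.001 -0.    -1.   ] jaw [ 0.245  0.97  -0.   ] yaw 75.84 F [-1.   1.1 -5.4] g 0.342 q [-0.35  0.64  0.03  1.73 -0.02  0.77  1.01]
shift [-0.014  0.007 -0.107] turn [ 0.003  0.005 -0.004]
```

Request:
send_rows --motion "0 0 -0.06 0 0 0 0.1; 0 0 -0.05 0 0 0 0.1; 0 0 0 0 0 0 0.1; 0 0 0 0 0 0 0.1"

```text
clock: 9.55
tool_pos: [0.562, 0.1708, 0.1349]
ee_rot: [-1.291, 1.568, 0.032]
force: [0.1, 0.1, -1.7]
grip_width: 0.341
```

Run:
```python
from h import *
s,R=show()
im,d=env.read_camera("scene"); P=pts("scene",d); hsv=cv2.cvtColor(im,cv2.COLOR_RGB2HSV)
m=(cv2.inRange(hsv,(5,140,60),(20,255,255))>0)&(abs(P[...,0]-.56)<.05)&(abs(P[...,1]-.17)<.05)
p=P[m]; print("head z",np.percentile(p[:,2],[1,50,97,99.5]))
cv2.imwrite("pics/s4.png",cv2.resize(im[210:320,430:560,::-1],None,fx=4.5,fy=4.5,interpolation=cv2.INTER_CUBIC))
```

```text
t 9.55 tcp [0.562  0.1708 0.1349] x [ 0.002  0.    -1.   ] jaw [0.245 0.97  0.001] yaw 75.83 F [ 0.1  0.1 -1.7] g 0.341 q [-0.35  0.64  0.03  1.74 -0.02  0.76  1.01]
head z [0.10910004 0.45085127 0.48043171 0.48167926]
```

View pics/s4.png

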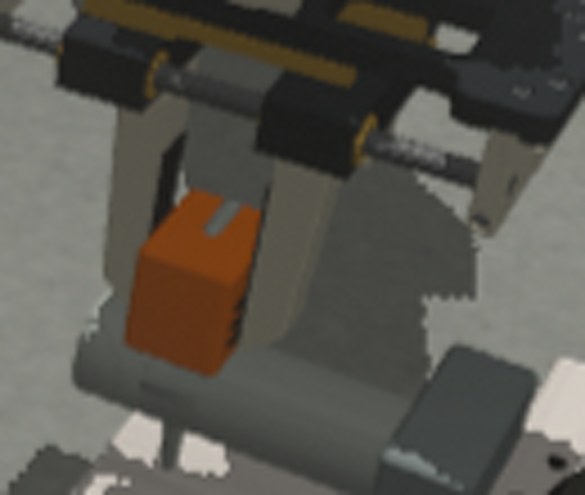

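The head is nearly on the pin, and the leg shows below it at crop (172,440). I'll press a little further to confirm it is seated.

Request:
send_rows --motion "0 0 -0.06 0 0 0 0.1; 0 0 -0.06 0 0 0 0.1; 0 0 0 0 0 0 0.1; 0 0 0 0 0 0 0.1"

```text
clock: 10.1
tool_pos: [0.562, 0.171, 0.1342]
ee_rot: [-1.12, 1.567, 0.203]
force: [-5.8, -0.2, 20.1]
grip_width: 0.34
```

Run:
```python
from h import *
s,R=show()
im,d=env.read_camera("scene"); P=pts("scene",d); hsv=cv2.cvtColor(im,cv2.COLOR_RGB2HSV)
m=(cv2.inRange(hsv,(5,140,60),(20,255,255))>0)&(abs(P[...,0]-.56)<.05)&(abs(P[...,1]-.17)<.05)&(P[...,2]<.2)
p=P[m]; print("head z",np.percentile(p[:,2],[1,50,90,97,99.5]),p.mean(0))
```

```text
t 10.1 tcp [0.562  0.171  0.1342] x [ 0.004  0.001 -1.   ] jaw [0.245 0.97  0.002] yaw 75.83 F [-5.8 -0.2 20.1] g 0.34 q [-0.35  0.64  0.03  1.74 -0.02  0.76  1.01]
head z [0.10540349 0.13449635 0.14225094 0.14275876 0.14328632] [0.57644462 0.16778157 0.13031216]
```

The head is seated: its top is at 0.1427 m, against 0.143 m when home, with 20 N contact. Next I ease off, open and go straight up.

Request:
send_rows --motion "0 0 0.1 0 0 0 0.1; 0 0 0 0 0 0 0.6; 0 0 0 0 0 0 0.6; 0 0 0 0 0 0 0.6; 0 0 0.3 0 0 0 0.6; 0 0 0.6 0 0 0 0.6; 0 0 0.9 0 0 0 0.6; 0 0 0.9 0 0 0 0.6; -0.8 -1 0.3 0 0 0 0.6; -0.8 -1 0 0 0 0 0.6"

```text
clock: 11.4
tool_pos: [0.4972, 0.0904, 0.2556]
ee_rot: [-1.192, 1.567, 0.132]
force: [1.4, -1.2, -0.8]
grip_width: 0.598
```

Request:
send_rows --motion "-0.5 -1 0 0 0 0 0.6; 0 -1 0 0 0 0 0.6; 0 -1 0 0 0 0 0.6; 0 0 0 0 0 0 0.6; 0 0 0 0 0 0 0.6"

```text
clock: 12.02
tool_pos: [0.4771, -0.0281, 0.2541]
ee_rot: [-0.467, 1.57, 0.858]
force: [0.3, -0.1, 0.4]
grip_width: 0.601
```

Run:
```python
from h import *
s,R=show()
for n in("scene","top"):
    im,d=env.read_camera(n); P=pts(n,d); hsv=cv2.cvtColor(im,cv2.COLOR_RGB2HSV)
    m=(cv2.inRange(hsv,(5,140,60),(20,255,255))>0)&(abs(P[...,0]-.56)<.05)&(abs(P[...,1]-.17)<.05)&(P[...,2]<.2)
    p=P[m]; t=p[p[:,2]>.138]; print(n,"head z",np.percentile(p[:,2],[1,50,97,99.5]).round(4),"top centre",t.mean(0).round(4),cv2.minAreaRect((t[:,:2]*1000).astype(np.float32)))
    if n=="scene": A=cv2.resize(im[220:320,420:540,::-1],(480,400),interpolation=cv2.INTER_CUBIC)
    else: A=np.hstack([A,cv2.resize(im[140:240,100:180,::-1],(320,400),interpolation=cv2.INTER_CUBIC)])
cv2.imwrite("pics/f.png",A)
```

```text
t 12.03 tcp [ 0.4771 -0.0281  0.2541] x [ 0.001  0.001 -1.   ] jaw [0.244 0.97  0.001] yaw 75.89 F [ 0.3 -0.1  0.4] g 0.601 q [-0.04  0.34  0.07  1.89 -0.03  0.91  1.37]
scene head z [0.1066 0.1356 0.1432 0.144 ] top centre [0.566  0.171  0.1417] ((561.7876586914062, 170.6750946044922), (32.07422637939453, 44.5042610168457), 76.79547882080078)Traceback (most recent call last):
  File "<stdin>", line 6, in <module>
    return _quantile_unchecked(
        a, q, axis, out, overwrite_input, method, keepdims, weights)
    return _ureduce(a,
                    func=_quantile_ureduce_func,
    ...<5 lines>...
                    overwrite_input=overwrite_input,
                    method=method)
    r = func(a, **kwargs)
    result = _quantile(arr,
                       quantiles=q,
    ...<2 lines>...
                       out=out,
                       weights=wgt)
    slices_having_nans = np.isnan(arr[-1, ...])
                                  ~~~^^^^^^^^^
IndexError: index -1 is out of bounds for axis 0 with size 0
```

Request:
send_rows --motion "0 -1 0.2 0 0 0 0.6; 0 -1 0.2 0 0 0 0.6; 0 -1 0 0 0 0 0.6; 0 -1 0 0 0 0 0.6; 0 -1 0 0 0 0 0.6; 0 0 0 0 0 0 0.6; 0 0 0 0 0 0 0.6"

```text
clock: 13.0
tool_pos: [0.4775, -0.227, 0.2694]
ee_rot: [0.399, 1.569, 1.726]
force: [-0.9, 0.6, 1.0]
grip_width: 0.601
```

Run:
```python
from h import *
s,R=show()
for n in("scene","top"):
    im,d=env.read_camera(n); P=pts(n,d); hsv=cv2.cvtColor(im,cv2.COLOR_RGB2HSV)
    m=(cv2.inRange(hsv,(5,140,60),(20,255,255))>0)&(abs(P[...,0]-.56)<.05)&(abs(P[...,1]-.17)<.05)&(P[...,2]<.2)
    p=P[m]; t=p[p[:,2]>.138]
    if len(t): print(n,np.median(t[:,2]),"rect",cv2.minAreaRect((t[:,:2]*1000).astype(np.float32)))
    if n=="scene": A=cv2.resize(im[220:320,420:540,::-1],(480,400),interpolation=cv2.INTER_CUBIC)
    else: A=np.hstack([A,cv2.resize(im[140:240,100:180,::-1],(320,400),interpolation=cv2.INTER_CUBIC)])
cv2.imwrite("pics/f.png",A)
```

```text
t 13.0 tcp [ 0.4775 -0.227   0.2694] x [-0.     0.002 -1.   ] jaw [0.242 0.97  0.001] yaw 76.0 F [-0.9  0.6  1. ] g 0.601 q [ 0.31  0.4   0.13  1.74 -0.06  1.01  1.79]
scene 0.14184794565979036 rect ((562.8018188476562, 171.18923950195312), (31.80514144897461, 44.65986633300781), 75.13594818115234)
top 0.14229279631560848 rect ((560.3758544921875, 171.13250732421875), (31.969310760498047, 42.2637825012207), 76.49948120117188)
```

View pics/f.png

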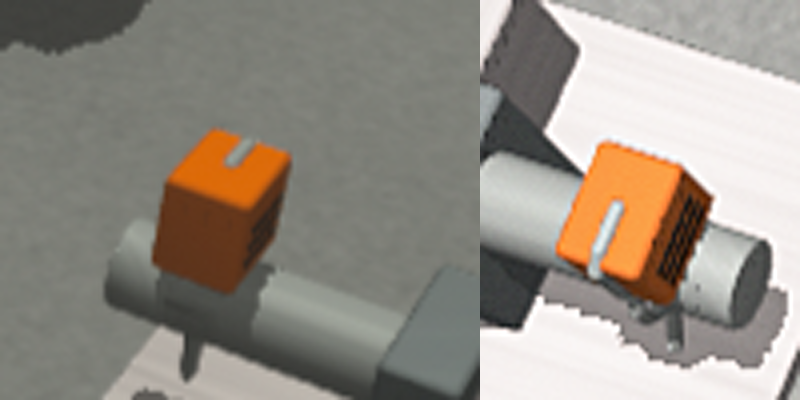

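The final view shows the head seated upright on the pin. The leg comes out below at crop (188,360), and the bow wire runs down the pin's side to crop (675,345). I'll check the bow's offset.

Run:
```python
from h import *
im,d=env.read_camera("top"); P=pts("top",d); h=np.array([.5612,.1710]); a=np.radians(75.8); dr=np.array([np.cos(a),np.sin(a)]); n=np.array([np.sin(a),-np.cos(a)])
q=P[205:230,125:156].reshape(-1,3); r=np.c_[(q[:,:2]-h)@dr,-(q[:,:2]-h)@n,q[:,2]]; r=r[(abs(r[:,0])<.008)&(r[:,1]>.01)&(r[:,1]<.05)&(r[:,2]>.035)&(r[:,2]<.12)]
for z in np.arange(.04,.12,.006):
    w=r[abs(r[:,2]-z)<.003]; print(z.round(3),len(w),(np.median(w[:,1]).round(4),w[:,1].min().round(4),w[:,1].max().round(4)) if len(w) else "")
```

```text
0.04 0 
0.046 7 (np.float64(0.0251), np.float64(0.0226), np.float64(0.0266))
0.052 16 (np.float64(0.0208), np.float64(0.0165), np.float64(0.0243))
0.058 10 (np.float64(0.0178), np.float64(0.0138), np.float64(0.0225))
0.064 5 (np.float64(0.0157), np.float64(0.0149), np.float64(0.017))
0.07 1 (np.float64(0.0163), np.float64(0.0163), np.float64(0.0163))
0.076 11 (np.float64(0.0185), np.float64(0.0167), np.float64(0.0237))
0.082 7 (np.float64(0.0227), np.float64(0.0176), np.float64(0.0258))
0.088 8 (np.float64(0.0234), np.float64(0.0177), np.float64(0.0259))
0.094 12 (np.float64(0.0236), np.float64(0.0211), np.float64(0.0253))
0.1 10 (np.float64(0.0222), np.float64(0.0199), np.float64(0.025))
0.106 4 (np.float64(0.0208), np.float64(0.0206), np.float64(0.024))
0.112 5 (np.float64(0.0218), np.float64(0.0206), np.float64(0.0232))
0.118 7 (np.float64(0.023), np.float64(0.0211), np.float64(0.0246))
```

The bow's waist is about 15–16 mm from the leg, below the pin's widest line, against 14 mm at rest. It has snapped over and closed, so I'm handing in.

```bash
python3 -c "
from station import env
print(env.hand_in())"
```

```text
the job is handed in; nothing more can be done
None
```

I took the orange-headed spring cotter from the rack and pushed its leg down through the pin's cross hole, fully home. I then let go and moved the arm clear. I handed it in at about 13 s of the 43 s allowed; the hand-in gave no verdict.

Last checks:
- **Position:** the head centre is within about 2 mm sideways of the measured hole centre. The head's top face is at 0.142–0.143 m, against 0.143 m when home, and it stands upright.
- **Seating:** pressing the head down at the end gave about 20 N of contact force.
- **Bow:** its waist sits 15–16 mm beside the leg, below the pin's widest line, against 14 mm at rest. I take that as snapped over and closed, but it is judged from a few noisy depth pixels, as I had no direct reading of the joint.
- **Blue pin:** I never touched it, though I did not measure it again at the end.

The two cameras disagreed by about 2 mm in x on the head centre, which doesn't matter for the fit. One check from the top camera failed because the arm was in the way; it worked once I moved the arm aside.

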